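Dress the sloped book display

TASK

Dress the wooden display stand: slide the red book off the stand's flat top, without lifting it away, so that it tips over onto the slope and lies there flat, square and about centred, with its lower end resting against the lip. Then stand the figurine in the blue robe upright on the flat top where the book was, her whole base on it, setting her down gently rather than dropping her. Leave the other figurines and ornaments where they are.

Things in the scene. Friction and masses are not known exactly. Their poses are not given: they have to be found in the camera images.
- stand: Fixed wooden display stand. Its flat top is a block 160 mm (its x) by 90 mm (its y, from y = +60 to +150 mm) and 100 mm high. From the brow at y = +60 mm a sloping board 160 mm wide falls 18 degrees towards its -y, for 165 mm along the slope, to a lip. Both sides and the end of the block at +y are open. Origin: on the table, on the middle line across the width; z up.
- slope: The stand's sloping board (fixed to it), 160 mm wide, 165 mm long. Origin: on its upper surface, middle of the width, at the foot of the lip. x across the width, y straight up the slope, z square out of the surface. The lip, at y < 0, stands 18 mm above the surface. Wood is grippy enough that a book does not slide down on its own: it has to be pushed.
- book: Closed red hardback book, 120 mm (its x) by 150 mm (its y) by 30 mm thick (z), rigid, about 0.4 kg. Origin: centre of its underside. It starts lying on the stand's flat top (both y axes within about 10 degrees), its +y end jutting some 13 to 25 mm past the block's open +y end and its other end past the brow. At rest on the slope against the lip its origin is 75 mm up the slope from the lip.
- lady: Ceramic figurine of a robed lady, all blue but for a pale face and hands: round base 54 mm across, waist-to-shoulder part a straight cylinder 40 mm across from 70 to 108 mm above the base, head 29 mm across, 145 mm tall in all, about 0.25 kg. Origin: centre of the underside, z up.
- angel: White ceramic angel with two small flat wings on its +x side; bystander; otherwise base 54 mm across, waist-to-shoulder part a straight cylinder 40 mm across from 70 to 108 mm above the base, head 29 mm across, 145 mm tall in all, about 0.25 kg. Origin: centre of the underside, z up.
- pilgrim: Terracotta-coloured robed figurine; bystander; base 54 mm across, waist-to-shoulder part a straight cylinder 40 mm across from 70 to 108 mm above the base, head 29 mm across, 145 mm tall in all, about 0.25 kg. Origin: centre of the underside, z up.
- mug: White mug, bystander, 80 mm across, 90 mm high. Origin: centre of the underside.
- jar: Blue jar with a brass lid, bystander, 70 mm across, 90 mm high. Origin: centre of the underside.
- trinket: Dark wooden block-shaped trinket box, bystander, 90 x 70 x 50 mm. Origin: centre of the underside.
- bowl: White bowl, bystander, 120 mm across, 45 mm high. Origin: centre of the underside.
Not all that is in view belongs to the job. Of the things like the book, leave any that is orange or yellow; of the rest the smaller one is meant.

How it is judged:
By the outcome, as a careful person would: the job done as asked, in the order asked, and still so for the second after the job is handed in, with the robot touching nothing.
It also fails if it takes over 56 s, if anything falls off the work surface, if the arm or the gripper's body presses on something with over 40 N, if the wrist force passes 120 N, or if a joint passes its speed limit or range.

ROBOT

A 6-joint arm with a two-finger parallel gripper is mounted at the origin on the work surface. World frame = base frame: x ahead of the robot, y to its left, z up, the work surface at z = 0. Lengths are in m, angles in rad, forces in N, time in s.
With the tool pointing down it reaches from about 0.2 to 0.875 m from the base axis. Payload 3.4 kg.
Tool frame: the origin (TCP) lies between the finger pads; the fingertips stand 25 mm ahead of it and the grasp point (between the pads) lies 6 mm ahead of it (r.nose_length is the z of the fingertips in the tool frame, in m); z points along the fingers, x is the direction in which the jaws open and shut, and the axes are right-handed (so a half turn about z gives the same grasp; the last joint's range is limited). The gripper opens to 94 mm and grips with 3 to 60 N. Pads are 16 mm wide; open, the fingers measure 119 mm over their backs; the gripper's body (75 mm by 177 mm) begins 78 mm behind the grasp point.
Start: joints at [-0.121, 0.276, 1.505, -0, 1.361, -0.121], TCP at [0.575, -0, 0.23] pointing down, gripper open.
Joint ranges: [-2.89, 2.89], [-0.75, 2.08], [0.22, 2.7], [-1.18, 4.32], [0.11, 2.71], [-2.7, 2.7]. Speed limits (rad/s): [2.57, 2.57, 3.14, 3.14, 3.14, 3.14].

INTERFACE

Orientations are given as a unit quaternion [w, x, y, z].
In Python, from plant import r, gripper_to, inverse_kinematics, vision, models, telemetry gives the robot as it stands. Calls block until the motion is done:
- r.move_to(position, orientation): joint-space move of the TCP to a pose.
- r.move_l(position, rot=None, vel=0.15, guard=None): straight line of the TCP; rot=None keeps the orientation; vel is the mean speed in m/s. With guard (N) it stops when the force on the tool has changed by that much, and returns True; else False.
- r.movej(angles): joint-space move.
- gripper_to(opening, f_grip=None): finger opening in m; f_grip is the grip in N (None keeps the last); returns when the fingers have stopped.
- r.hold(seconds).
- inverse_kinematics(position, orientation): joint angles nearest the present ones, or None.
- vision.snapshot(name): name is "scene" or "side" or "wrist"; returns the picture (420x560x3 uint8, red, green, blue); there is no depth.
- vision.get_calibration(name): a dict with "fx", "fy", "cx", "cy" (pixels), "D" ([k1, k2, p1, p2, k3] as OpenCV has them; the pictures are not rectified), "position" and "orientation" of the camera in the world. Camera axes: x right, y down, z forward; pixel columns grow to the right and rows downward; lengths in m; the calibration is good to about 2 mm. A picture is of the moment at which its call begins: read the wrist's pose just before it. get_calibration takes no time and is no camera call; for the wrist camera it gives the pose at the moment of the call.
A pose or a line that the arm cannot do raises r.PlanningError and nothing moves.
- r.sign_off(): hands the job in, once; it reports no verdict.
Trained networks look in the newest picture that a camera, given by its name, has taken for a name from the list of things; names that differ only in an ending like _2 or _b are one class to them, and where a whole thing is asked for, a point or a joint stands for the part that bears it (a point fixed in the world has none). Each returns a list of dicts, best first, with "score" (0 to 1); they miss things now and then, are a little off and sometimes report something else, mostly with a low value. They report only what shows in the picture. A call takes as long as a camera call. They do not tell look-alikes from the thing itself.
- models.boxes_of(thing, camera): "at" ([x, y, z] in m, in world coordinates, good to about 4 mm: the middle of the surface that is visible of it).
- models.regions_of(thing, camera): "pixels" (420x560 bool, what is visible of it).
- models.mark_of(thing, camera): "at" ([x, y, z] in m, in world coordinates, good to about 4 mm: a listed point, or the origin of a listed thing).
Readings, each from a call of its own:
- telemetry.current_t(): time.
- telemetry.current_joints(): joint angles.
- telemetry.current_dq(): joint speeds.
- telemetry.current_joint_efforts(): joint torques, N m.
- telemetry.current_ee_pos(): TCP position.
- telemetry.current_tool_rot(): TCP orientation.
- telemetry.current_wrist_force(): force on the tool from outside, world axes, zero at the start.
- telemetry.current_torque(): the same for the moment, N m.
- telemetry.current_opening(): finger opening in m.
Only numpy, scipy, OpenCV 4.12 (cv2) and the standard library are available. Lean on these libraries where they do the work, as an engineer would, in place of code of your own. Each camera call takes 0.05 s, during which the arm holds its last target.

## Working session

There is one attempt and no reset: what is moved stays moved. The work goes in short steps, each a Python script; the robot and the scene stay as the last script left them, time stands still between calls to the robot, and variables do not carry over. Pictures are saved under pics/ and viewed, and the job is handed in when it is done.

```bash
ls; mkdir -p pics; python3 - <<'E'
from plant import r, gripper_to, inverse_kinematics, vision, models, telemetry
import cv2
for n in ["scene","side","wrist"]:
    im=vision.snapshot(n); cv2.imwrite(f"pics/{n}0.png",im[:,:,::-1]); c=vision.get_calibration(n); print(n,c)
    for t in (["stand","slope","book","lady","angel","pilgrim","mug","jar","trinket","bowl"] if n!="wrist" else []):
        print(t,[(x["at"],round(x["score"],2)) for x in models.mark_of(t,n)])
print(telemetry.current_t(), telemetry.current_tool_rot())
E
```

```text
pics
scene {'fx': 460.5440378943357, 'fy': 460.5440378943357, 'cx': 276.13291830204565, 'cy': 212.36847058322437, 'D': array([-0.00400772,  0.        ,  0.        ,  0.        ,  0.        ]), 'position': array([ 1.34848978, -0.43288141,  1.31664114]), 'orientation': array([-0.26272   ,  0.77354031,  0.54834378, -0.17869719])}
stand [([0.5455, -0.2082, -0.0003], 0.7)]
slope [([0.541, -0.3063, 0.0458], 0.7)]
book [([0.5377, -0.108, 0.1008], 0.87), ([0.335, -0.1732, 0.0002], 0.73), ([0.1965, 0.3534, 0.0003], 0.65), ([0.4223, -0.5695, 0.0032], 0.57)]
lady [([0.4459, 0.1932, 0.0033], 0.9)]
angel [([0.5171, 0.3211, -0.0003], 0.79)]
pilgrim [([0.6204, 0.1924, 0.0021], 0.82)]
mug [([0.7339, 0.1036, 0.0024], 0.94)]
jar [([0.7809, -0.0355, -0.0016], 0.89), ([0.7334, 0.1037, 0.0037], 0.64)]
trinket [([0.2973, -0.3517, 0.0009], 0.82)]
bowl [([0.7527, -0.1818, 0.0001], 0.97)]
side {'fx': 390.2613709609058, 'fy': 390.2613709609058, 'cx': 287.89538594152964, 'cy': 209.61580752011523, 'D': array([-0.11137561,  0.        ,  0.        ,  0.        ,  0.        ]), 'position': array([-0.02497097, -0.8
[... 423 characters left out ...]
 0.3216, -0.0011], 0.52), ([0.6228, 0.1983, 0.0035], 0.25)]
pilgrim [([0.6214, 0.1975, 0.0025], 0.8)]
mug [([0.7387, 0.1017, 0.0014], 0.94)]
jar [([0.7826, -0.0371, -0.0018], 0.85), ([0.6198, 0.1988, 0.0051], 0.71)]
trinket [([0.2968, -0.3538, 0.0008], 0.93)]
bowl [([0.7505, -0.1864, -0.0031], 0.55)]
wrist {'fx': 337.53057098945885, 'fy': 337.53057098945885, 'cx': 282.4046106442763, 'cy': 208.8342893750286, 'D': array([0.02399678, 0.        , 0.        , 0.        , 0.        ]), 'position': array([0.57409591, 0.06647796, 0.38562204]), 'orientation': array([ 1.13938713e-01,  9.93487735e-01, -2.98293609e-04, -1.78861284e-05])}
1.15 [3.01802184e-06 9.99999999e-01 4.65663671e-06 3.60014195e-05]
```

View pics/scene0.png

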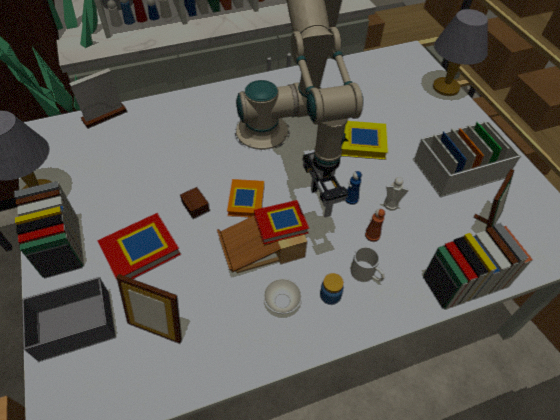

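View pics/side0.png

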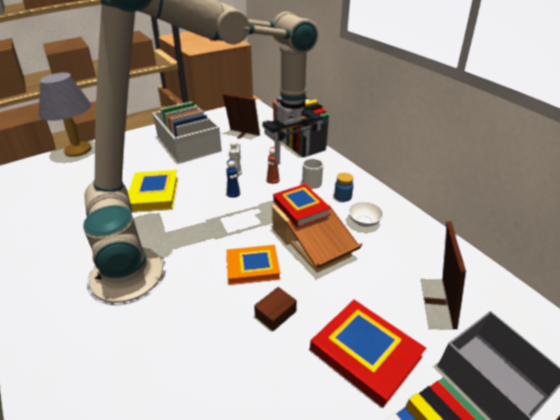

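View pics/wrist0.png

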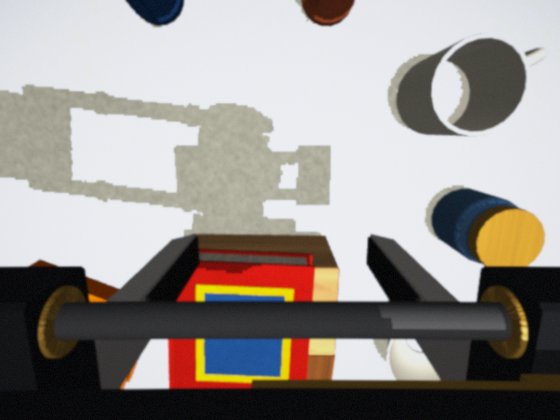

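```bash
python3 - <<'E'
import cv2
a=cv2.imread("pics/scene0.png")[150:290,180:350]; cv2.imwrite("pics/c1.png",cv2.resize(a,None,fx=4.4,fy=4.2,interpolation=cv2.INTER_CUBIC))
a=cv2.imread("pics/side0.png")[140:290,200:400]; cv2.imwrite("pics/c2.png",cv2.resize(a,None,fx=4,fy=4,interpolation=cv2.INTER_CUBIC))
E
```

```text
(no output)
```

View pics/c1.png

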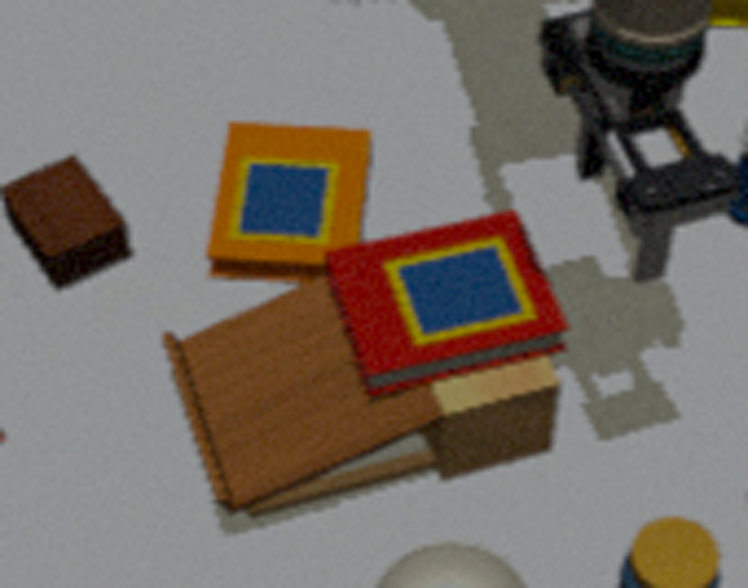

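View pics/c2.png

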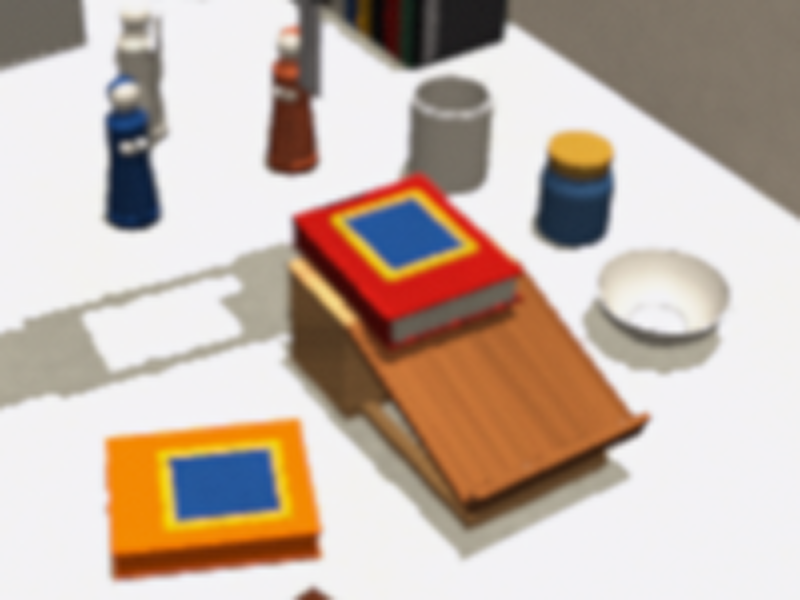

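```bash
cat > h.py <<'E'
import numpy as np, cv2
from scipy.spatial.transform import Rotation as R
from scipy.optimize import least_squares
from plant import r, gripper_to, inverse_kinematics, vision, models, telemetry
def proj(P,c):
    q=c["orientation"]; Rm=R.from_quat([q[1],q[2],q[3],q[0]]).as_matrix().T
    rv=cv2.Rodrigues(Rm)[0]; t=-Rm@c["position"]
    K=np.array([[c["fx"],0,c["cx"]],[0,c["fy"],c["cy"]],[0,0,1]])
    return cv2.projectPoints(np.asarray(P,float).reshape(-1,1,3),rv,t,K,c["D"])[0].reshape(-1,2)
def W(p,pts):
    c,s=np.cos(p[2]),np.sin(p[2]); pts=np.atleast_2d(np.asarray(pts,float))
    return np.c_[p[0]+c*pts[:,0]-s*pts[:,1],p[1]+s*pts[:,0]+c*pts[:,1],pts[:,2]]
def fit(obs,x0):
    cs={n:vision.get_calibration(n) for n in obs}
    f=lambda p: np.concatenate([(proj(W(p,o[0]),cs[n])-o[1]).ravel() for n,o in obs.items()])
    s=least_squares(f,x0,loss="soft_l1"); return s.x, {n:(proj(W(s.x,o[0]),cs[n])-o[1]).round(1).tolist() for n,o in obs.items()}
def quat(yaw,tilt=0,axis='x'):
    # tool down; jaw (tool x) at angle yaw in world
    q=(R.from_euler('z',yaw)*R.from_euler('x',np.pi)).as_quat(); return [q[3],q[0],q[1],q[2]]
E
python3 - <<'E'
from h import *
S=lambda a:np.array(a)/[4.4,4.2]+[180,150]
D=lambda a:np.array(a)/4+[200,140]
b=[[-.06,-.075,.13],[-.06,.075,.13],[.06,.075,.13],[.06,-.075,.13]]
cA=S([(328,253),(517,212),(567,330),(369,382)])
cB=D([(388,325),(294,218),(420,176),(520,270)])
print("both",fit({"scene":(b,cA),"side":(b,cB)},[.538,-.11,0]))
print("scene",fit({"scene":(b,cA)},[.538,-.11,0])[0]); print("side",fit({"side":(b,cB)},[.538,-.11,0])[0])
ft=np.array([0,60-165*np.cos(np.radians(18)),100-165*np.sin(np.radians(18))])/1000
lip=ft+[0,-np.sin(np.radians(18))*.018,np.cos(np.radians(18))*.018]
s1=[[-.08,lip[1],lip[2]],[.08,lip[1],lip[2]],[.08,.06,.1],[.08,.15,.1],[.08,.15,0]]
s2=[[-.08,.06,.1],[-.08,.15,.1],[-.08,lip[1],lip[2]],[.08,lip[1],lip[2]]]
print("stand",fit({"scene":(s1,S([(167,337),(230,502),(437,410),(557,385),(553,452)])),"side":(s2,D([(355,325),(290,262),(472,497),(648,415)]))},[.545,-.206,0]))
E
```

```text
both (array([ 0.53908259, -0.11507993, -0.05291721]), {'scene': [[-1.4, -0.4], [-0.3, -0.6], [0.2, -0.0], [-0.7, -1.4]], 'side': [[0.3, -2.0], [-0.7, -1.8], [0.3, -1.6], [1.6, -0.5]]})
scene [ 0.54175799 -0.11421591 -0.04767926]
side [ 0.53378273 -0.12078802 -0.05032728]
stand (array([ 0.54629694, -0.20843524, -0.00689349]), {'scene': [[-0.7, -1.1], [-1.9, -0.4], [0.6, 1.4], [0.1, -0.4], [-0.9, 0.2]], 'side': [[-1.3, -0.3], [-0.5, -0.2], [0.7, -2.0], [0.7, -2.1]]})
```

Candidates for the book in the scene view: red one on the stand (283,220), large red one (140,245), orange (247,197), yellow (365,138). By the description it is the smaller red one, and the crops confirm it lies on the stand. Candidates for the lady: blue robed figure (354,187), against the angel (396,193) and pilgrim (375,225). Next I take a closer wrist look at the stand to get yaw and offset.

```bash
python3 - <<'E'
from h import *
r.move_to([.545,-.226,.36],quat(0))
c=vision.get_calibration("wrist"); im=vision.snapshot("wrist"); cv2.imwrite("pics/w1.png",im[:,:,::-1])
import pickle; pickle.dump(c,open("w1.pkl","wb"))
cv2.imwrite("pics/w1b.png",cv2.resize(im[:330,120:420,::-1],None,fx=2.6,fy=1.8,interpolation=cv2.INTER_CUBIC))
im=vision.snapshot("side"); cv2.imwrite("pics/s1.png",im[:,:,::-1])
print(telemetry.current_t(),c["position"])
E
```

```text
2.275 [ 0.54412608 -0.1586898   0.51439516]
```

View pics/w1.png

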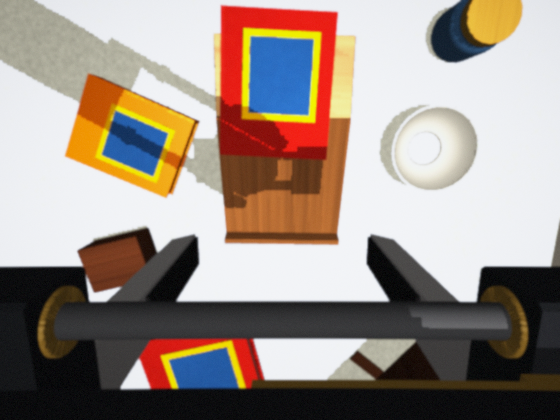

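```bash
python3 - <<'E'
import cv2
im=cv2.imread("pics/w1.png")
cv2.imwrite("pics/w1t.png",cv2.resize(im[0:175,200:365],None,fx=3.4,fy=3.4,interpolation=cv2.INTER_CUBIC))
cv2.imwrite("pics/w1l.png",cv2.resize(im[210:255,210:355],None,fx=5,fy=5,interpolation=cv2.INTER_CUBIC))
E
```

```text
(no output)
```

View pics/w1t.png

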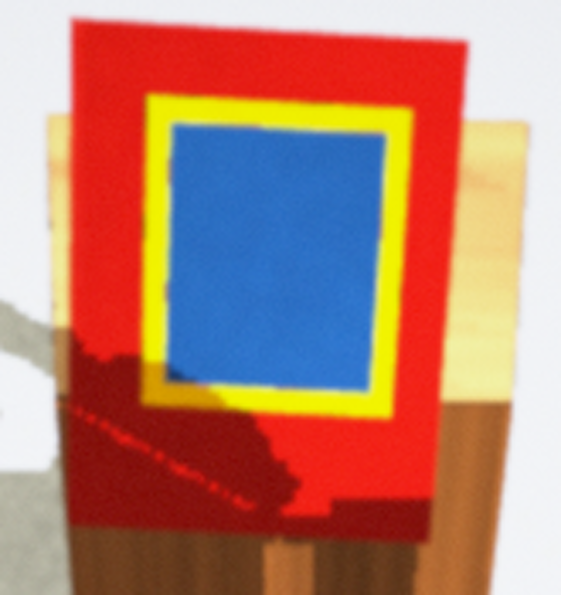

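View pics/w1l.png

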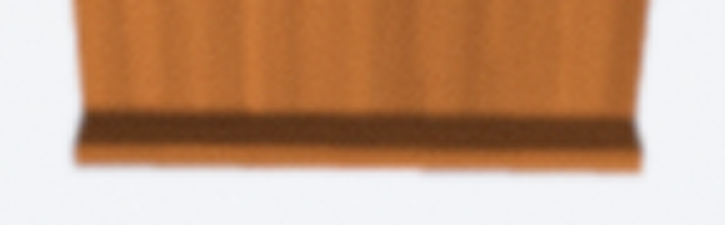

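```bash
python3 - <<'E'
from h import *
import pickle, h
c=pickle.load(open("w1.pkl","rb"))
def fw(pts,px,x0):
    f=lambda p:(proj(W(p,pts),c)-px).ravel()
    s=least_squares(f,x0,loss="soft_l1"); return s.x.round(4),f(s.x).round(1)
T=lambda a:np.array(a)/3.4+[200,0]
L=lambda a:np.array(a)/5+[210,210]
b=[[-.06,.075,.13],[.06,.075,.13],[.06,-.075,.13],[-.06,-.075,.13]]
B=fw(b,T([(72,18),(468,42),(428,543),(68,525)]),[.54,-.11,0]);print("book",B)
ft=np.array([0,60-165*np.cos(np.radians(18)),100-165*np.sin(np.radians(18))])/1000
lip=ft+[0,-np.sin(np.radians(18))*.018,np.cos(np.radians(18))*.018]
s=[[-.08,.15,.1],[.08,.15,.1],[.08,.06,.1],[-.08,.06,.1],[-.08,ft[1],ft[2]],[.08,ft[1],ft[2]],[-.08,lip[1],lip[2]],[.08,lip[1],lip[2]]]
S=fw(s,np.r_[T([(48,115),(529,124),(511,402),(57,398)]),L([(83,110),(634,118),(78,143),(640,150)])],[.54,-.2,0]);print("stand",S)
p,q=B[0],S[0]; d=W([0,0,-q[2]],[p[0]-q[0],p[1]-q[1],0]); print("book in stand",d, np.degrees(p[2]-q[2]),np.degrees(q[2]))
E
```

```text
book (array([ 0.537 , -0.1127, -0.0514]), array([-0.5,  0. ,  0.6, -0.3,  0.2,  0.3, -0.2,  0. ]))
stand (array([ 0.5442, -0.2041, -0.0143]), array([-0.9, -0.4,  0.7, -0.9,  0.8,  0.9, -0.8,  0.1, -0.5, -0.2,  0.7,
       -0.2, -1.4,  0.6,  1.2,  0.8]))
book in stand [[-0.00850624  0.0912877   0.        ]] -2.1256734199353544 -0.8193296470370772
```

```bash
cat >> h.py <<'E'
ST=[.545,-.206,-.0125]
def sw(x,y,z): return W(ST,[x,y,z])[0].tolist()
def look(tag,pos=None,yaw=0):
    import pickle
    r.move_to(pos or [.545,-.226,.36],quat(yaw))
    c=vision.get_calibration("wrist"); im=vision.snapshot("wrist"); cv2.imwrite(f"pics/{tag}.png",im[:,:,::-1]); pickle.dump(c,open(tag+".pkl","wb"))
E
python3 - <<'E'
from h import *
for s in (1,-1):
    print(s,inverse_kinematics(sw(-.1,.091,.2),quat(ST[2]+s*np.pi/2)), telemetry.current_joints()[5])
j={s:inverse_kinematics(sw(-.1,.091,.2),quat(ST[2]+s*np.pi/2)) for s in (1,-1)}
s=min((k for k in j if j[k] is not None),key=lambda k:abs(j[k][5]))
q=quat(ST[2]+s*np.pi/2)
gripper_to(.094)
r.move_to(sw(-.1,.091,.21),q)
r.move_l(sw(-.1,.091,.134))
print(telemetry.current_wrist_force())
print(r.move_l(sw(-.08,.091,.134),vel=.06,guard=8),telemetry.current_wrist_force())
print(r.move_l(sw(-.068,.091,.134),vel=.03,guard=8),telemetry.current_wrist_force(),telemetry.current_ee_pos(),telemetry.current_t())
im=vision.snapshot("scene"); cv2.imwrite("pics/p1.png",cv2.resize(im[150:290,180:350,::-1],None,fx=4,fy=4,interpolation=cv2.INTER_CUBIC))
E
```

```text
1 [-0.40096686  0.12381997  1.78424588  0.          1.23352681 -1.95926319] -0.5107914960092613
-1 [-4.00966864e-01  1.23819972e-01  1.78424588e+00 -4.44089210e-16
  1.23352681e+00  1.18232946e+00] -0.5107914960092613
[ 0.04356538 -0.32410017  0.3916178 ]
False [0.38432823 0.27081038 0.91923235]
False [-1.40108289 -0.4576457  -0.3420798 ] [ 0.47836622 -0.11403556  0.13386176] 5.6833
```

View pics/p1.png

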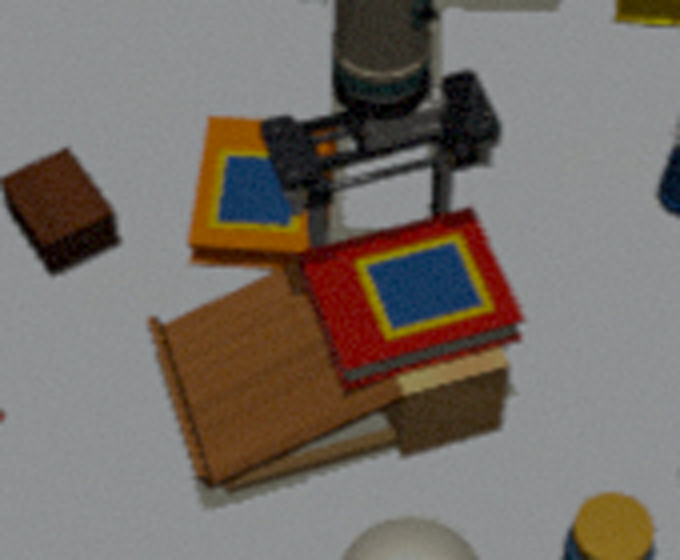

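The arm is at the book's -x side, and the book at about (410,295) in the crop has moved towards +x. I back off and re-measure with the wrist camera.

```bash
python3 - <<'E'
from h import *
r.move_l(sw(-.1,.091,.134)); r.move_l(sw(-.1,.091,.2),vel=.25)
look("w2",[.545,-.22,.36])
im=cv2.imread("pics/w2.png"); cv2.imwrite("pics/w2t.png",cv2.resize(im[0:175,200:365],None,fx=3.4,fy=3.4,interpolation=cv2.INTER_CUBIC)); print(telemetry.current_t())
E
```

```text
8.0583
```

View pics/w2t.png

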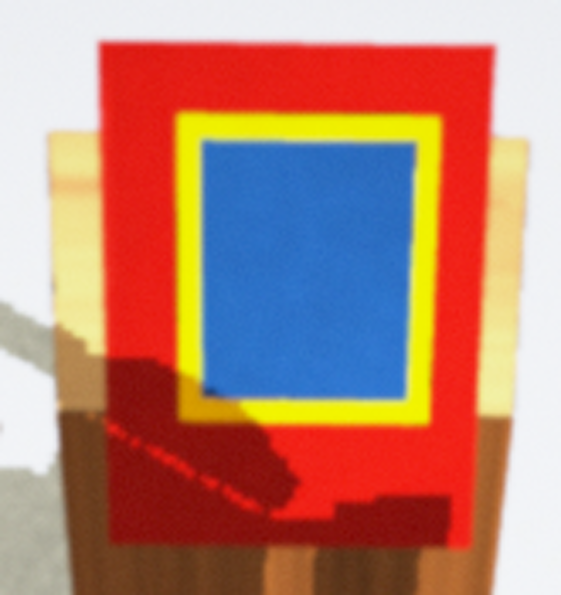

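```bash
python3 - <<'E'
from h import *
import pickle
c=pickle.load(open("w2.pkl","rb"))
def fw(pts,px,x0):
    f=lambda p:(proj(W(p,pts),c)-px).ravel()
    s=least_squares(f,x0,loss="soft_l1"); return s.x.round(4),f(s.x).round(1)
T=lambda a:np.array(a)/3.4+[200,0]
b=[[-.06,.075,.13],[.06,.075,.13],[.06,-.075,.13],[-.06,-.075,.13]]
B=fw(b,T([(98,41),(495,46),(471,547),(108,544)]),[.54,-.11,0]);print("book",B)
s=[[-.08,.15,.1],[.08,.15,.1],[.08,.06,.1],[-.08,.06,.1]]
S=fw(s,T([(48,131),(529,138),(511,416),(57,412)]),[.54,-.2,0]);print("stand",S)
p,q=B[0],S[0]; d=W([0,0,-q[2]],[p[0]-q[0],p[1]-q[1],0]); print(d, np.degrees(p[2]-q[2]))
E
```

```text
book (array([ 0.5474, -0.1114, -0.0124]), array([-0.4, -0.2,  0.3, -0.2, -0.2,  0.4,  0.3,  0.1]))
stand (array([ 0.544 , -0.2039, -0.0136]), array([-0.7, -0.3,  0.5, -0.5,  0.8,  0.9, -0.6,  0.3]))
[[0.00214172 0.09253768 0.        ]] 0.06875493541569877
```

```bash
sed -i 's/^ST=.*/ST=[.5443,-.2045,-.0135]/' h.py; python3 - <<'E'
from h import *
q=quat(ST[2])
r.move_to(sw(.001,.205,.2),q)
r.move_l(sw(.001,.205,.134),vel=.25)
f0=np.array(telemetry.current_wrist_force())
def snap(t):
    im=vision.snapshot("side"); cv2.imwrite(f"pics/{t}.png",cv2.resize(im[130:290,220:400,::-1],None,fx=2,fy=2,interpolation=cv2.INTER_CUBIC))
g=r.move_l(sw(.001,.16,.134),vel=.1,guard=15)
for y in (.138,.115,.09,.07):
    if g: break
    g=r.move_l(sw(.001,y,.134),vel=.05,guard=12); print(y,g,np.round(telemetry.current_wrist_force()-f0,2)); snap(f"t{int(y*1000)}")
print(telemetry.current_ee_pos(),telemetry.current_t())
E
cd pics; python3 -c "
import cv2,numpy as np
a=[cv2.imread(f't{i}.png') for i in (138,115,90,70)]; cv2.imwrite('tt.png',cv2.resize(np.vstack([np.hstack(a[:2]),np.hstack(a[2:])]),(675,600)))"
```

```text
0.138 False [ 0.2   0.87 -0.86]
0.115 False [-0.25  1.7  -0.86]
0.09 False [-0.2   1.04 -0.95]
0.07 False [-0.57  0.54 -1.36]
[ 0.5462694  -0.1347794   0.13401783] 12.7333
```

View pics/tt.png

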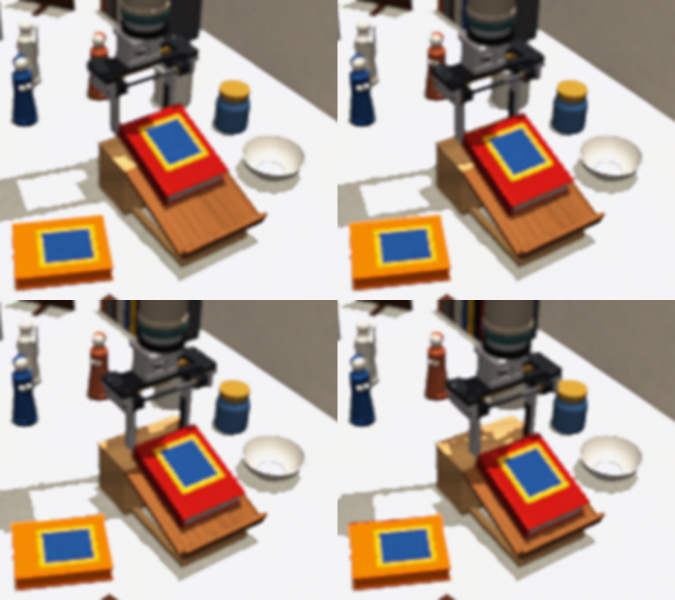

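The book has tipped onto the slope and slides square, with its lower end close to the lip. I continue slowly under a guard.

```bash
python3 - <<'E'
from h import *
g=r.move_l(sw(.001,.036,.134),vel=.025,guard=4); print(g,telemetry.current_ee_pos(),telemetry.current_wrist_force())
p=W([0,0,-ST[2]],np.array(telemetry.current_ee_pos())-[ST[0],ST[1],0]); print(p)
im=vision.snapshot("side"); cv2.imwrite("pics/u1.png",cv2.resize(im[130:290,220:400,::-1],None,fx=4,fy=3.7,interpolation=cv2.INTER_CUBIC))
r.move_l(sw(.001,.08,.134),vel=.1); r.move_l(sw(.001,.08,.24),vel=.25)
look("w3",[.545,-.22,.36])
im=cv2.imread("pics/w3.png"); cv2.imwrite("pics/w3t.png",cv2.resize(im[40:250,200:365],None,fx=3.4,fy=2.8,interpolation=cv2.INTER_CUBIC)); print(telemetry.current_t())
E
```

```text
True [ 0.54587854 -0.15409673  0.1336323 ] [0.26372297 1.72896064 1.55529187]
[[0.00089797 0.05041999 0.1336323 ]]
15.3583
```

View pics/u1.png

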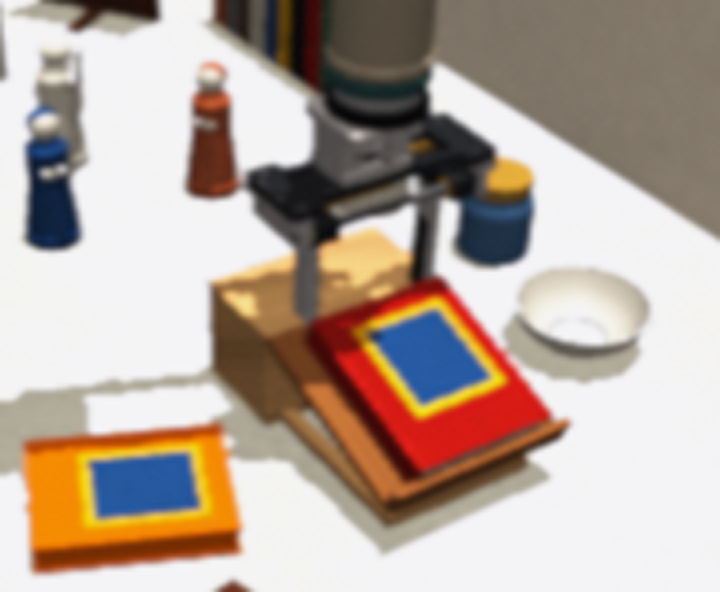

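View pics/w3t.png

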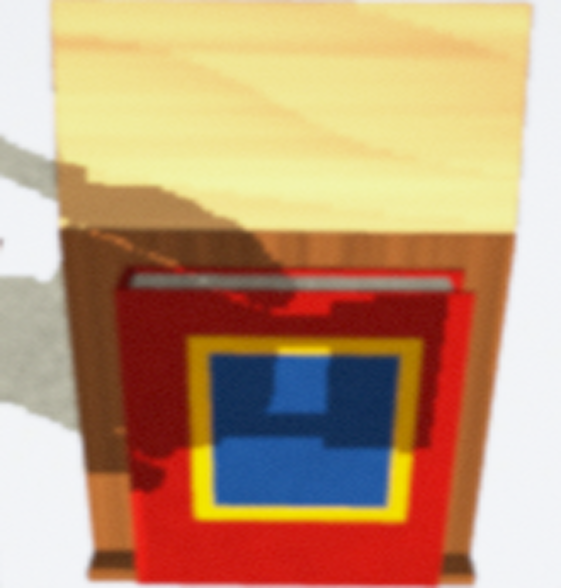

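```bash
python3 - <<'E'
from h import *
import pickle
c=pickle.load(open("w3.pkl","rb"))
T=lambda a:np.array(a)/[3.4,2.8]+[200,40]
a=np.radians(18)
def S2W(p,pts):
    l=W(p,pts)  # slope frame
    y=.06+( l[:,1]-.165)*np.cos(a)-l[:,2]*np.sin(a); z=.1+(l[:,1]-.165)*np.sin(a)+l[:,2]*np.cos(a)
    return W(ST2,np.c_[l[:,0],y,z])
f=lambda p:(proj(W(p,[[-.08,.15,.1],[.08,.15,.1],[.08,.06,.1],[-.08,.06,.1]]),c)-T([(50,2),(532,6),(514,233),(62,229)])).ravel()
ST2=least_squares(f,ST).x; print(ST2,f(ST2).round(1))
b=[[-.06,.075,.03],[.06,.075,.03],[.06,-.075,.03],[-.06,-.075,.03]]
g=lambda p:(proj(S2W(p,b),c)-T([(118,288),(474,290),(442,582),(137,580)])).ravel()
s=least_squares(g,[0,.075,0]); print(s.x,g(s.x).round(1))
im=vision.snapshot("scene"); cv2.imwrite("pics/v1.png",cv2.resize(im[150:290,180:350,::-1],None,fx=4,fy=4,interpolation=cv2.INTER_CUBIC))
for n in("scene","side"):
    vision.snapshot(n); print([x["at"] for x in models.mark_of("lady",n)],[x["at"] for x in models.mark_of("angel",n)],[x["at"] for x in models.mark_of("book",n)])
print(sw(0,-.097+.075*np.cos(a),.049+.075*np.sin(a)))
E
```

```text
[ 0.54442496 -0.20455246 -0.01121949] [-0.6 -1.   0.7 -1.   1.1  1.2 -1.2  1.2]
[0.00278604 0.07777026 0.00016845] [-1.  -0.9  0.8 -0.5 -0.5  1.2  0.7  1. ]
[[0.4455, 0.1927, 0.0029], [0.2955, -0.3509, -0.0028]] [[0.5184, 0.3206, -0.0]] [[0.1946, 0.3502, 0.0012], [0.5458, -0.2253, 0.0723], [0.3305, -0.1704, -0.0025], [0.4221, -0.572, 0.0005]]
[[0.4456, 0.1968, 0.0013]] [[0.5173, 0.3192, 0.0008]] [[0.1904, 0.3515, 0.0035], [0.5481, -0.2312, 0.0762], [0.42, -0.5711, 0.0024], [0.3335, -0.1701, -0.0025]]
[0.5439534552492695, -0.23016842206526916, 0.07217627457812106]
```

View pics/v1.png

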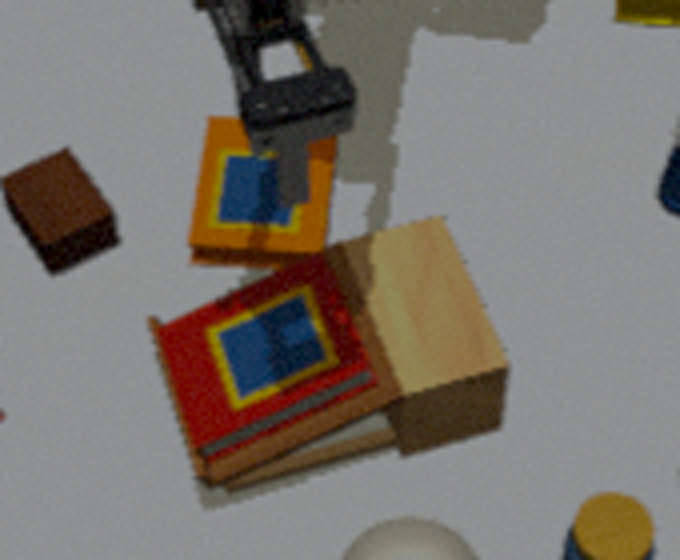

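```bash
python3 - <<'E'
from h import *
import pickle
c=pickle.load(open("w3.pkl","rb")); im=cv2.imread("pics/w3.png"); a=np.radians(18)
def P(x,s,n): return sw(x,.06+(s-.165)*np.cos(a)-n*np.sin(a),.1+(s-.165)*np.sin(a)+n*np.cos(a))
o=np.array([215,200]);k=5
v=cv2.resize(im[200:262,215:365],None,fx=k,fy=k,interpolation=cv2.INTER_CUBIC)
for s0,col in ((0,(0,255,0)),(.003,(255,0,255))):
    p=(proj([P(-.06,s0,.03),P(.065,s0,.03)],c)-o+.5)*k; cv2.line(v,tuple(p[0].astype(int).tolist()),tuple(p[1].astype(int).tolist()),col,1)
for n in(0,.018):
    p=(proj([P(-.08,0,n),P(-.06,0,n)],c)-o+.5)*k; cv2.line(v,tuple(p[0].astype(int).tolist()),tuple(p[1].astype(int).tolist()),(255,255,0),1)
cv2.imwrite("pics/w3z.png",v)
E
```

```text
(no output)
```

View pics/w3z.png

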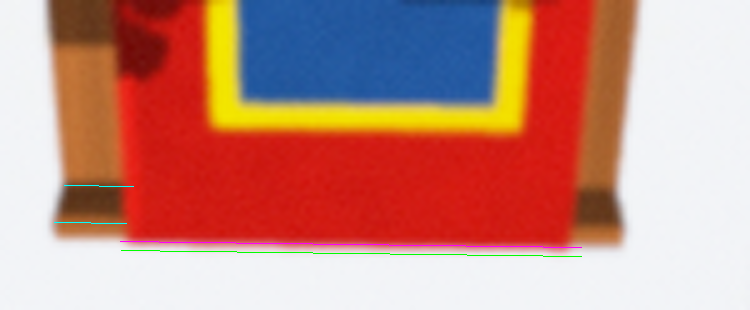

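```bash
cat >> h.py <<'E'
A=np.radians(18)
def SP(x,s,n): return sw(x,.06+(s-.165)*np.cos(A)-n*np.sin(A),.1+(s-.165)*np.sin(A)+n*np.cos(A))
def slope_coord(p):
    d=W([0,0,-ST[2]],np.array(p)-[ST[0],ST[1],0])[0]; y,z=d[1]-.06,d[2]-.1
    return d[0],.165+y*np.cos(A)+z*np.sin(A),-y*np.sin(A)+z*np.cos(A)
QS=(R.from_euler('z',ST[2])*R.from_euler('x',A)*R.from_euler('x',np.pi)).as_quat(); QS=[QS[3],*QS[:3]]
E
python3 - <<'E'
from h import *
r.move_to(SP(.002,.19,.12),QS)
r.move_l(SP(.002,.180,.033),vel=.2)
f0=np.array(telemetry.current_wrist_force())
g=r.move_l(SP(.002,.15,.033),vel=.025,guard=7); print(g,np.round(slope_coord(telemetry.current_ee_pos()),4),telemetry.current_wrist_force()-f0)
r.move_l(SP(.002,.185,.033),vel=.1); r.move_l(SP(.002,.19,.12),vel=.25)
look("w4",[.545,-.22,.36]); print(telemetry.current_t())
im=cv2.imread("pics/w4.png"); o=np.array([215,200]);k=5
c=vision.get_calibration("wrist")
v=cv2.resize(im[200:262,215:365],None,fx=k,fy=k,interpolation=cv2.INTER_CUBIC)
p=(proj([SP(-.06,0,.03),SP(.065,0,.03)],c)-o+.5)*k; cv2.line(v,tuple(p[0].astype(int).tolist()),tuple(p[1].astype(int).tolist()),(0,255,0),1)
cv2.imwrite("pics/w4z.png",v)
E
```

```text
True [0.0018 0.1595 0.0325] [-0.60664547 -0.30068029  0.40063955]
19.5167
```

View pics/w4z.png

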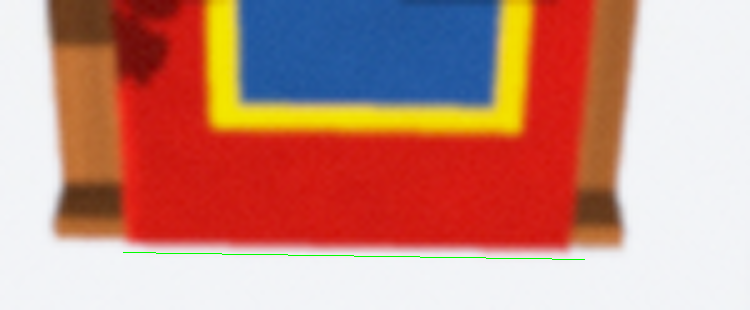

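View pics/w4.png

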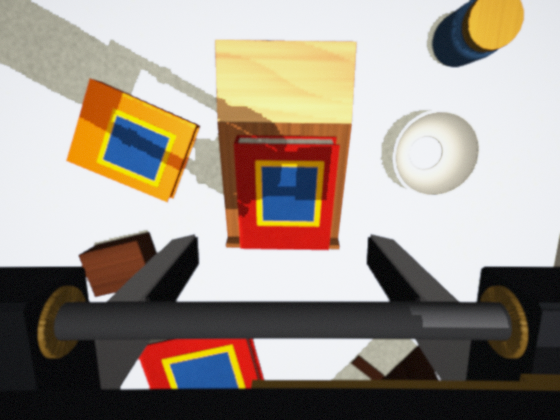

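The second push, along the slope, tripped 7 N exactly where the lip should stop the book (s = 159.5 mm, against 150 + 9.5 mm finger half-width), and the picture is unchanged. So the book rests on the lip. Next, the lady.

```bash
python3 - <<'E'
from h import *
look("w5",[.447,.1,.36]); print(telemetry.current_t(), [x for x in models.mark_of("lady","wrist")],[x["at"] for x in models.mark_of("pilgrim","wrist")])
im=cv2.imread("pics/w5.png"); 
cv2.imwrite("pics/w5z.png",cv2.resize(im[0:260,150:470],None,fx=2.3,fy=2.3,interpolation=cv2.INTER_CUBIC))
E
```

```text
20.8333 [{'at': [0.4472, 0.1972, -0.0004], 'score': 0.57}] [[0.6202, 0.193, 0.0017]]
```

View pics/w5z.png

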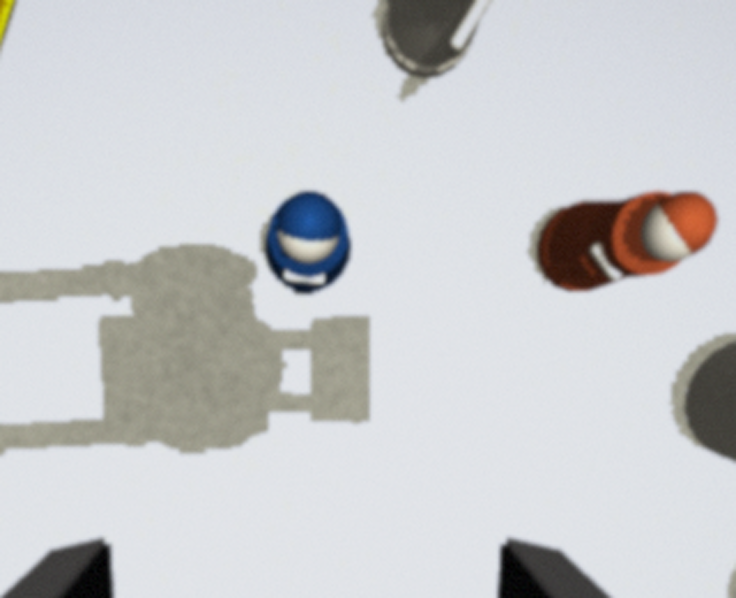

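```bash
python3 - <<'E'
from h import *
import pickle
c=pickle.load(open("w5.pkl","rb"))
f=lambda p:proj([[p[0],p[1],.1305]],c)[0]-[308.5/2.3+150,227/2.3]
s=least_squares(f,[.447,.196]).x; print("head",s)
# silhouette sides: shoulder/base width 268..350 center 309
x,y=.5*(s[0]+.447),.5*(s[1]+.196)
q=quat(0)
r.move_to([x,y,.25],q)
r.move_l([x,y,.094],vel=.2,guard=8)
gripper_to(.034,20)
print(telemetry.current_opening(),telemetry.current_ee_pos(),telemetry.current_wrist_force(),telemetry.current_t())
im=vision.snapshot("side"); cv2.imwrite("pics/g1.png",cv2.resize(im[100:260,180:340,::-1],None,fx=3.5,fy=3.5,interpolation=cv2.INTER_CUBIC))
E
```

```text
head [0.44860988 0.19885633]
0.03952620783251811 [0.44800351 0.1974551  0.09397237] [0.88000127 1.17434817 0.27612128] 23.3833
```

View pics/g1.png

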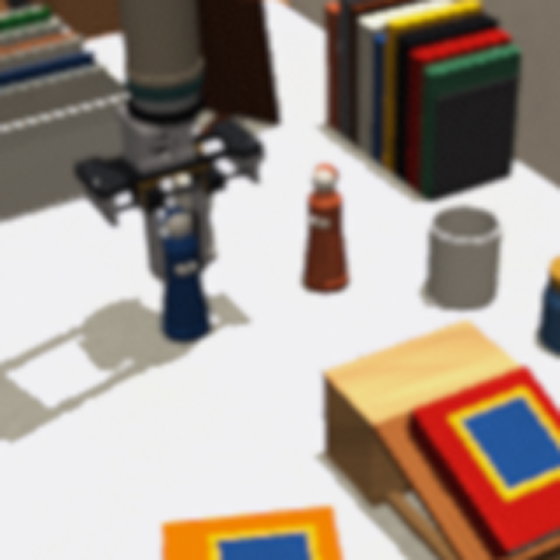

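The grip reads 39.5 mm on the 40 mm cylinder and the lady is upright between the fingers, her base at about (186,330) in the crop. I lift and carry her to the flat top.

```bash
python3 - <<'E'
from h import *
r.move_l([.448,.1975,.28],vel=.15)
t=sw(0,.106,.28); r.move_l(t,vel=.15)
print(telemetry.current_opening())
r.move_l(sw(0,.106,.203),vel=.12); r.hold(.2)
f0=np.array(telemetry.current_wrist_force())
g=r.move_l(sw(0,.106,.186),vel=.012,guard=2.5)
print(g,telemetry.current_ee_pos(),telemetry.current_wrist_force()-f0,telemetry.current_t())
for n in("side","scene"):
    im=vision.snapshot(n); a=im[100:260,220:400] if n=="side" else im[150:290,180:350]
    cv2.imwrite(f"pics/l_{n}.png",cv2.resize(a[:,:,::-1],None,fx=4,fy=3.7,interpolation=cv2.INTER_CUBIC))
E
```

```text
0.03952641131655923
True [ 0.54582104 -0.09847968  0.1938165 ] [0.76382788 0.81278065 5.73436225] 28.8667
```

View pics/l_side.png

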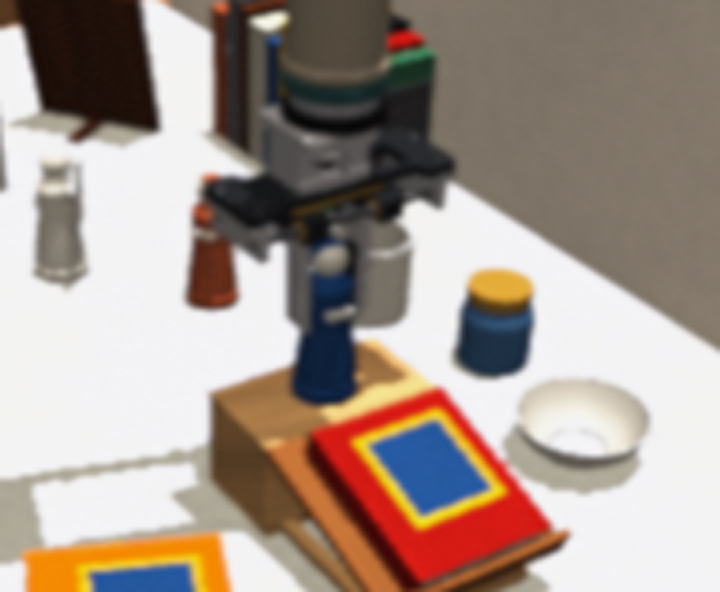

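View pics/l_scene.png

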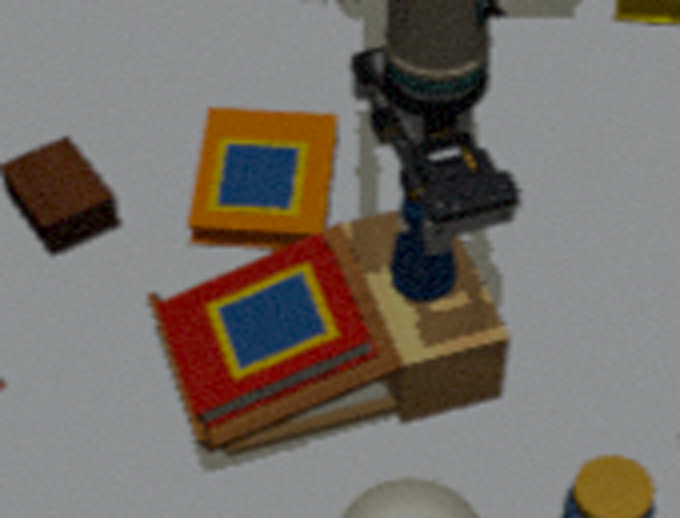

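Contact came at TCP z = 193.8 mm, which puts her base at 100 mm, the block height. She stands wholly on the top. I release and retreat.

```bash
python3 - <<'E'
from h import *
p=telemetry.current_ee_pos()
gripper_to(.046,5); r.hold(.2); gripper_to(.09)
r.move_l([p[0],p[1],.33],vel=.15)
look("w6",[.545,-.2,.40])
r.move_l([.40,.05,.40],vel=.3)
for n in("side","scene"):
    im=vision.snapshot(n); a=im[100:260,220:400] if n=="side" else im[150:290,180:350]
    cv2.imwrite(f"pics/m_{n}.png",cv2.resize(a[:,:,::-1],None,fx=4,fy=3.7,interpolation=cv2.INTER_CUBIC))
    for t in ("lady","book","angel","pilgrim","mug","jar","trinket","bowl"): print(n,t,[x["at"] for x in models.mark_of(t,n)])
print(telemetry.current_t(),telemetry.current_wrist_force(),sw(0,.106,.1))
E
```

```text
side lady [[0.5433, -0.101, 0.1005]]
side book [[0.4193, -0.5685, 0.0058], [0.3311, -0.1719, 0.0007], [0.1925, 0.3482, -0.0011], [0.5459, -0.2332, 0.07], [0.5166, 0.3214, 0.0011]]
side angel [[0.5177, 0.3203, 0.0023], [0.5438, -0.1001, 0.0997], [0.7496, -0.1846, 0.0026]]
side pilgrim [[0.623, 0.1954, 0.0035], [0.7362, 0.1012, 0.0001]]
side mug [[0.7351, 0.1037, 0.0009], [0.7498, -0.1841, 0.0031], [0.7845, -0.0351, -0.0024]]
side jar [[0.784, -0.035, 0.0027]]
side trinket [[0.2982, -0.3535, 0.0016]]
side bowl [[0.7482, -0.1862, 0.0], [0.7858, -0.036, -0.0012]]
scene lady [[0.5451, -0.1026, 0.1033]]
scene book [[0.3314, -0.1724, 0.0013], [0.1937, 0.3505, -0.0008], [0.5456, -0.2289, 0.0711], [0.4204, -0.5721, -0.0009]]
scene angel [[0.5191, 0.3198, 0.0006]]
scene pilgrim [[0.6198, 0.199, -0.001], [0.5174, 0.3194, -0.0008]]
scene mug [[0.7347, 0.1037, -0.0013], [0.7835, -0.0353, 0.0003]]
scene jar [[0.7827, -0.034, -0.0017]]
scene trinket [[0.2993, -0.3499, 0.0021]]
scene bowl [[0.7493, -0.1854, 0.001]]
34.0333 [-0.50176951 -0.10120467 -0.75975731] [0.5457309565337711, -0.09850965910330102, 0.1]
```

View pics/m_side.png

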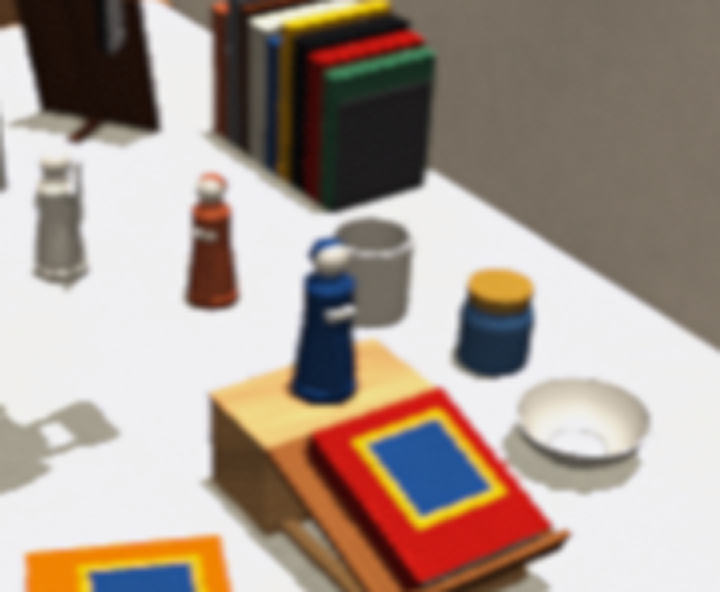

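View pics/m_scene.png

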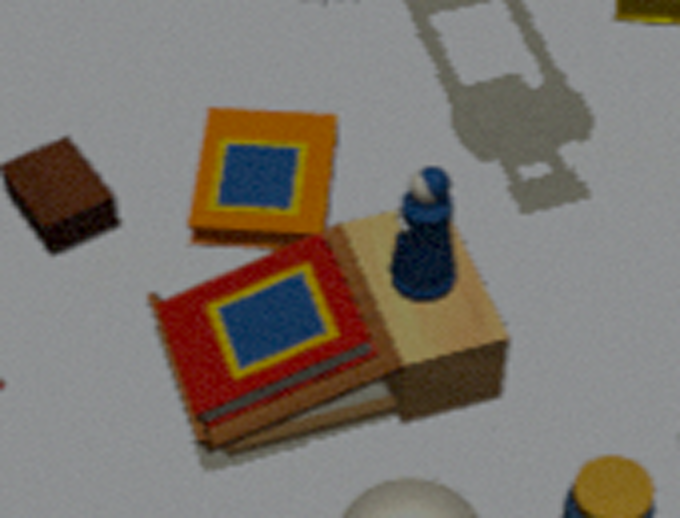

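View pics/w6.png

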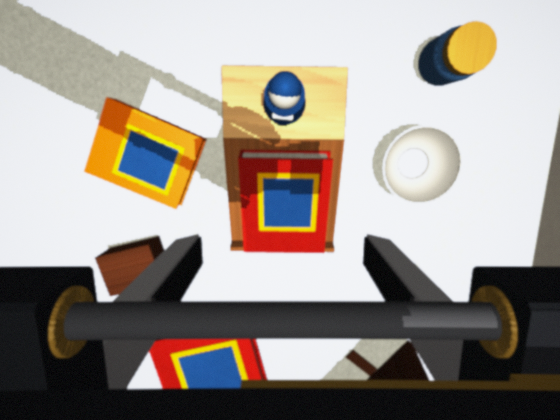

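The lady stands upright on the flat top (wrist view (285,98)). The book lies square against the lip (wrist view (287,205)). The bystanders have not moved and the arm is clear, so I hand in.

```bash
python3 -c "
from h import *
r.sign_off(); print(telemetry.current_t())"
```

```text
the job is handed in; nothing more can be done
the job is handed in; nothing more can be done
```

The job is done and handed in at about 34 s of the 56 s allowed; the sign-off gives no verdict.

**Book:** I squared and centred the smaller red book with a side push, then pushed its far end with both open fingers. It tipped over the brow and slid down the slope to the lip. A second push along the slope met 7 N exactly where the lip should stop the book. It lies flat, square to within about 0.1°, and about 2–3 mm off the middle.

**Lady:** I gripped her at the waist and set her down under a force guard. Contact came at the height of the flat top, to within 0.2 mm. She stands upright near the middle with her whole base on the top.

**Bystanders:** They measure where they were at the start, to within camera error.

**One disagreement:** the wrist-camera fit put the book about 3 mm short of the lip. That is about the size of the fit's own error, and the force contact and a second picture showed it did not move, so I took it as resting on the lip.

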